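# Pack the glass samples in their case

### The job

Pack the sample case: lay the rectangular glass slab, the narrow glass strip and the small glass heart flat in the middle of the foam cut-outs made for them (large rectangle, narrow slot, small square), without dropping any, and leave the star and the triangle where they lie. When all three lie below the case's rim, close the lid fully.

Things in the scene. Friction and masses are not known exactly. Their poses are not given: they have to be found in the camera images.
- glass_slab: Pale, almost white slab of glass, roughly rectangular, 54 mm (its x) by 86 mm (its y) by 20 mm thick, about 0.2 kg, lying flat. Origin: centre of the underside; z up.
- glass_strip: Pale narrow strip of glass, 20 mm (its x) by 84 mm (its y) by 14 mm thick, lying flat. Origin: centre of the underside; z up.
- glass_heart: Small pale piece of glass of blunt heart shape, 35 mm (its x) by 36 mm (its y) by 14 mm thick, lying flat; it fits its cut-out any way round. Origin: centre of the underside; z up.
- glass_star: Pale eight-pointed glass star, 84 by 81 by 20 mm, lying loose; not a sample, leave it. Origin: centre of the underside.
- glass_triangle: Pale triangular offcut of glass, 50 by 69 by 20 mm, lying loose; not a sample, leave it. Origin: centre of the underside.
- slab_foam: Dark grey foam insert fixed in the case, 120 mm (its x) by 100 mm (its y) by 11 mm. Large rectangular cut-out, 100 mm along x by 68 mm along y, for the slab (the slab's y along the insert's x). The cut-out is centred, 7 mm deep, its blue floor 4 mm above the underside. Origin: centre of the underside; axes parallel to the case's. The three lie in any order.
- strip_foam: Dark grey foam insert fixed in the case, 120 mm (its x) by 100 mm (its y) by 11 mm. Narrow slot, 98 mm along x by 34 mm along y, for the strip (the strip's y along the insert's x). The cut-out is centred, 7 mm deep, its blue floor 4 mm above the underside. Origin: centre of the underside; axes parallel to the case's. The three lie in any order.
- heart_foam: Dark grey foam insert fixed in the case, 120 mm (its x) by 100 mm (its y) by 11 mm. Small square cut-out, 52 by 52 mm, for the heart. The cut-out is centred, 7 mm deep, its blue floor 4 mm above the underside. Origin: centre of the underside; axes parallel to the case's. The three lie in any order.
- sample_case: Aluminium sample case, fixed, 136 mm (its x, away from the robot) by 340 mm (its y), rim 38 mm above the table, walls and inner floor 7 mm thick; the foam inserts lie on the inner floor. Origin: centre of the underside; z up. Lid hinge: along y at x = +68, z = 38 mm.
- case_lid (a joint): Hinge angle of the case's flat aluminium lid (136 mm from hinge to free edge, 340 mm wide, 8 mm thick, 0.15 kg): 0 is closed, lying on the rim; it stands open at 1.7 to 1.95 rad leaning away from the robot. The stiff hinge holds it wherever it is left; 1 to 3 N at the free edge move it. No handle: push it over from behind.

How it is judged:
By the outcome, as a careful person would: the job done as asked, in the order asked, and still so for the second after the job is handed in, with the robot touching nothing.
It also fails if it takes over 115 s, if anything falls off the work surface, if the arm or the gripper's body presses on something with over 40 N, if the wrist force passes 120 N, or if a joint passes its speed limit or range.

### The arm

A 7-joint arm with a two-finger parallel gripper is mounted at the origin on a cart in front of the work surface, level with it; the furniture and walls round the work are solid. World frame = base frame: x ahead of the robot, y to its left, z up, the work surface at z = 0. Lengths are in m, angles in rad, forces in N, time in s.
With the tool pointing down it reaches from about 0.425 to 0.875 m from the base axis. Payload 8.4 kg.
Tool frame: the origin (TCP) lies midway between the tips of the shut fingers; the grasp point (between the pads) lies 19 mm behind it; z points along the fingers, y is the line along which they close (so a half turn about z gives the same grasp; the last joint's range is limited). The gripper opens to 87 mm and grips with 3 to 60 N. Pads are 19 mm wide; open, the fingers measure 117 mm over their backs; the gripper's body (75 mm by 190 mm) begins 51 mm behind the grasp point.
Start: joints at [1.05, 0.333, 0.04, 1.465, -0.013, 1.343, -0.059], TCP at [0.266, -0.593, 0.223] pointing down, gripper open.
Joint ranges: [-2.58, 2.58], [-0.38, 2.09], [-1.3, 1.39], [0.25, 2.4], [-1.5, 4.64], [0.08, 2.09], [-2.65, 2.65]. Speed limits (rad/s): [2.22, 2.22, 2.79, 2.79, 3.14, 3.14, 3.14].

### API

Orientations are given as a 3x3 rotation matrix whose columns are the frame's x, y, z axes.
In Python, from bench import env, read_camera gives the robot as it stands.
- The arm moves only by the tool drive_effector, called after "Request:" as a command line: name --argument value ..., lists and objects as JSON in quotes. Schema: {"type":"object","properties":{"motion":{"type":"array","items":{"type":"number"},"minItems":5,"maxItems":100},"grip_force":{"type":"number"},"only":{"type":"string"},"quiet":{"type":"boolean"},"lines":{"type":"string"}},"required":["motion"],"additionalProperties":false}. motion is one flat list of numbers that holds 1 to 20 rows one after another, with no inner brackets; each row has 5 numbers: dx, dy, dz in shares of the most that a row can go, 1 being 62.5 mm, then a turn about the tool's z in shares of 60 degrees (1.0 is 60 degrees), then the finger opening in m; each row shifts and turns the commanded pose from where the row before left it, along the tool's axes as they then stand; what a row does not reach is not made up. A row lasts 1/8 s, in which the tool goes at most 0.0625 m and 0.188 rad, less where a joint would pass 70% of its speed; a pose out of reach is approached as far as the arm can. The fingers move at their own pace and stop on an object; grip_force is the grip in N (left out, the last holds). Time passes only in rows, so rows that do not move let the fingers close. The tool returns the time, the measured TCP pose, the force, the opening and the grip force at its end. only (a regular expression) keeps the lines of the reply that match it, lines (a string "A,B") keeps lines A to B, and quiet returns only ok. No shift or turn number may pass 1 either way. Input that does not fit is refused with a message, and nothing moves.
- env.state(): the state, without advancing time (a new reading comes with each control period).
- read_camera(name): name is "side" or "top"; returns a dict with "frame" (480x640x3 uint8, blue, green, red), "intrinsics" (3x3 intrinsics, pixels), "k1" (the pictures are not rectified: a ray, as slopes to the right and down, at radius r is drawn at 1 + k1 r^2 times it, then the intrinsics apply), "view" (4x4, takes a point from world to camera coordinates). Camera axes: x right, y up, looking along -z (the intrinsics and any distortion apply to the point x, -y, -z); pixel columns grow to the right and rows downward; lengths in m; the calibration is good to about 2 mm. A picture is of the moment at which its call begins. There is no depth.
- env.hand_in(): hands the job in; it is judged then, once.
The state is a dict: "clock": time; "joint_pos": joint angles; "joint_vel": joint speeds; "joint_efforts": joint torques, N m; "tcp_pos": TCP position; "ee_rot": TCP orientation; "ft_force": force on the tool from outside, world axes, zero at the start; "moment": the same for the moment, N m; "opening": finger opening in m; "gripper_force": force on a finger pad.
Only numpy, scipy, OpenCV 4.12 (cv2) and the standard library are available. Lean on these libraries where they do the work, as an engineer would, in place of code of your own. Each camera call takes 0.05 s, during which the arm holds its last target. There are 200 camera calls.

## Working session

There is one attempt and no reset: what is moved stays moved. The work goes in short steps, Python scripts to look and compute and a tool call to move; the robot and the scene stay as the last step left them, time stands still between calls to the robot, and variables do not carry over. Pictures are saved under pics/ and viewed, at most 14 in all, crops included, and the job is handed in when it is done.

```bash
ls; mkdir -p pics; cat > h.py <<'E'
import numpy as np, cv2
from bench import env, read_camera
def snap(n,f):
    d=read_camera(n); cv2.imwrite('pics/'+f+'.png',d['frame']); np.savez('pics/'+f+'.npz',**{k:np.array(v) for k,v in d.items()}); return d
def load(f): return dict(np.load('pics/'+f+'.npz'))
def cast(d,uv,z):
    K=np.array(d['intrinsics']);V=np.array(d['view']);uv=np.atleast_2d(np.array(uv,float))
    p=cv2.undistortPoints(uv[:,None],K,np.array([float(d['k1']),0,0,0]))[:,0]
    r=np.c_[p[:,0],-p[:,1],-np.ones(len(p))]@V[:3,:3]
    c=-V[:3,:3].T@V[:3,3]
    return c+r*((z-c[2])/r[:,2])[:,None]
def proj(d,P):
    V=np.array(d['view']);K=np.array(d['intrinsics']);q=np.atleast_2d(P)@V[:3,:3].T+V[:3,3]
    q=q*[1,-1,-1]
    return cv2.projectPoints(q[:,None],np.zeros(3),np.zeros(3),K,np.array([float(d['k1']),0,0,0]))[0][:,0]
E
python3 - <<'E'
from h import *
for n in('side','top'):
    d=snap(n,n+'0'); V=np.array(d['view']); print(n,-V[:3,:3].T@V[:3,3],d['k1'],np.array(d['intrinsics'])[0])
s=env.state(); print(s['clock'],s['tcp_pos'],np.round(s['ee_rot'],3),s['opening'])
E
```

```text
pics
side [-0.02125064 -0.81592631  0.44105487] 0.004613452649568827 [459.66788736   0.         324.19579817]
top [ 0.42653756 -0.07385914  1.21683542] -0.002235570305374762 [460.69640876   0.         321.89399457]
0.1 [ 0.26590867 -0.59265275  0.22173196] [[ 0.912  0.409 -0.001]
 [ 0.409 -0.912  0.001]
 [-0.    -0.001 -1.   ]] 0.08704093967148241
```

View pics/top0.png

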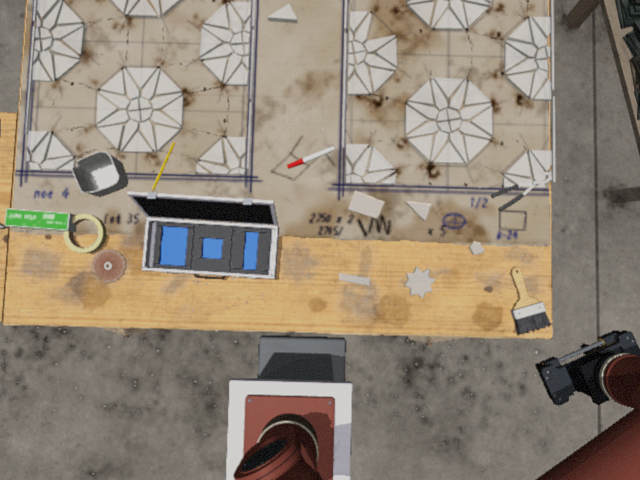

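View pics/side0.png

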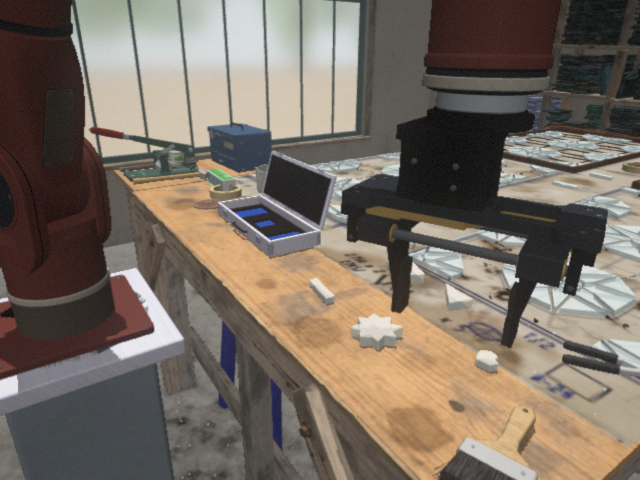

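The top view shows the case at about (210,248), with its cut-outs at slab (173,247), heart (212,248) and strip (254,250). The slab is at (367,205), the strip at (354,279), the heart at (477,248), the star at (419,282) and the triangle at (420,210). The side view agrees. Next I'll segment the pieces.

```bash
python3 - <<'E'
from h import *
d=load('top0'); im=d['frame']; hsv=cv2.cvtColor(im,cv2.COLOR_BGR2HSV)
for n,(u,v) in dict(slab=(367,205),strip=(354,279),heart=(477,248),star=(419,282)).items(): print(n,hsv[v,u],im[v,u])
print('bg slab',hsv[222,375],hsv[205,395],'heart',hsv[258,490],'strip',hsv[290,354])
cr=im[180:300,320:520]; a=cv2.resize(cr,(800,480),interpolation=cv2.INTER_CUBIC); cv2.imwrite('pics/a.png',a)
m=((hsv[...,0]>95)&(hsv[...,0]<125)&(hsv[...,1]>120)&(hsv[...,2]>90)).astype(np.uint8)
m[:, :140]=0;m[:,285:]=0;m[:215]=0;m[290:]=0
for c in cv2.findContours(m,0,2)[0]:
    if cv2.contourArea(c)>60:
        p=cast(d,c[:,0],0.011)[:,:2]; r=cv2.minAreaRect((p*1000).astype(np.float32)); M=cv2.moments(c); print('cut',c[:,0].mean(0),np.round(r,1).tolist() if 0 else r, cast(d,[[M['m10']/M['m00'],M['m01']/M['m00']]],0.011))
print(cast(d,[[142,269],[274,278],[278,222],[150,218]],0.038))
E
```

```text
slab [ 19  21 193] [177 187 193]
strip [ 13  19 190] [176 182 190]
heart [ 16  17 190] [177 184 190]
star [ 14  17 191] [178 184 191]
bg slab [ 17  61 109] [ 17  59 148] heart [ 18 108 198] strip [ 17  89 200]
cut [213.52941176 246.76470588] ((489.9801025390625, 215.0227813720703), (51.82341384887695, 52.54246520996094), 89.2000503540039) [[0.48989129 0.21516107 0.011     ]]
cut [250.68421053 250.05263158] ((486.2751770019531, 113.8467025756836), (34.109336853027344, 98.84220123291016), 87.8476333618164) [[0.4861487  0.11390946 0.011     ]]
cut [176.38235294 246.73529412] ((493.5852355957031, 315.7301330566406), (68.34639739990234, 100.77960205078125), 88.13196563720703) [[0.49353556 0.31621459 0.011     ]]
[[0.42996448 0.38413675 0.038     ]
 [0.41608441 0.04629249 0.038     ]
 [0.55996164 0.04085734 0.038     ]
 [0.56146117 0.3705209  0.038     ]]
```

View pics/a.png

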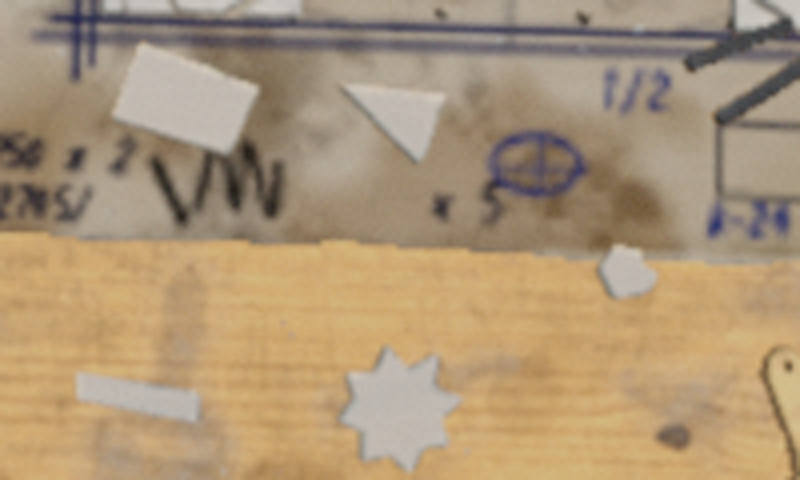

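The zoom shows clear outlines, and the cut-outs measure 52x52, 34x99 and 68x101 mm, matching the given sizes. The case yaw is about -0.036. Now the glass pieces.

```bash
python3 - <<'E'
from h import *
d=load('top0'); im=d['frame'].copy(); S=8
for n,(u,v,z) in dict(slab=(367,205,.02),strip=(354,279,.014),heart=(477,248,.014),star=(419,282,.02),tri=(422,209,.02)).items():
    c0=im[v-28:v+28,u-28:u+28]; b=cv2.resize(c0,None,fx=S,fy=S,interpolation=cv2.INTER_CUBIC).astype(int)
    sat=cv2.cvtColor(b.clip(0,255).astype(np.uint8),cv2.COLOR_BGR2HSV)
    m=((sat[...,1]<(38 if n in('slab','tri') else 50))&(sat[...,2]>168)).astype(np.uint8)
    m=cv2.morphologyEx(m,cv2.MORPH_OPEN,np.ones((15,15)))
    l,lab,st,ce=cv2.connectedComponentsWithStats(m); k=lab[28*S,28*S]; m=(lab==k).astype(np.uint8)
    c=max(cv2.findContours(m,0,1)[0],key=cv2.contourArea)[:,0]
    p=cast(d,(c+.5)/S-.5+[u-28,v-28],z)[:,:2]; (x,y),(w,h),a=cv2.minAreaRect((p*1000).astype(np.float32))
    M=cv2.moments((p*1e4).astype(np.float32)); print(n,k,'rect',round(x,1),round(y,1),round(w,1),round(h,1),round(a,1),'cent',M['m10']/M['m00']/10,M['m01']/M['m00']/10,'r',np.hypot(x,y))
    if n=='heart':
        t=np.radians(np.arange(0,180,10)); print([(int(np.degrees(q)),round(float(np.ptp(p@[np.cos(q),np.sin(q)])*1000),1)) for q in t])
E
```

```text
slab 4 rect 614.4 -186.3 83.8 53.1 72.2 cent 614.7051949519192 -185.069310691969 r 642.0256263625399
strip 1 rect 419.9 -159.6 81.9 20.7 80.2 cent 419.19926726850025 -161.0711092209399 r 449.22216842622225
heart 4 rect 510.3 -478.6 34.3 29.5 27.9 cent 509.2207755741084 -478.34663770239365 r 699.6101130332687
[(0, 32.6), (10, 32.8), (20, 33.4), (29, 34.4), (40, 35.1), (50, 34.9), (59, 34.5), (70, 34.9), (80, 34.5), (90, 33.1), (100, 32.7), (110, 31.3), (119, 29.5), (130, 30.6), (140, 32.2), (150, 33.3), (160, 33.6), (170, 33.0)]
star 1 rect 415.7 -329.8 71.6 74.2 82.1 cent 415.60688645670336 -328.85134621620153 r 530.6585725976988
tri 2 rect 604.4 -322.9 62.4 44.0 84.7 cent 609.1810716608304 -328.90077244666423 r 685.2490725598088
```

Sizes come out right to within 2-3 mm. I'll check the heart's shape and centres against the side view, and work out the first move.

```bash
cat >> h.py <<'E'
def to(x,y,z,deg):
    s=env.state(); R=np.array(s['ee_rot']); D=np.array([x,y,z])-s['tcp_pos']; th=np.degrees(np.arctan2(R[1,0],R[0,0]))
    dt=(th-deg+180)%360-180; t=np.radians(deg)
    print('now',np.round(s['tcp_pos'],4),round(th,2),'j7',round(s['joint_pos'][6],2),'| shift before turn',np.round([*(R.T@D)],4),'| turn',round(float(np.radians(dt)),4),'| shift after turn',np.round([np.cos(t)*D[0]+np.sin(t)*D[1],np.sin(t)*D[0]-np.cos(t)*D[1],-D[2]],4))
E
python3 - <<'E'
from h import *
d=load('top0');s=load('side0')
print(np.round(proj(s,[[.6144,-.1863,.02],[.4195,-.160,.014],[.510,-.4785,.014],[.49,.2152,.011]]),1))
# heart in side
im=s['frame'];print(im[361,486]); h=cv2.cvtColor(im,cv2.COLOR_BGR2HSV)
m=((h[...,1]<60)&(h[...,2]>130)).astype(np.uint8);l,lab,st,ce=cv2.connectedComponentsWithStats(m)
for p in((361,486),(331,376),(291,321)): print(st[lab[p]],ce[lab[p]])
v,u,S=248,477,8
b=cv2.resize(d['frame'][v-28:v+28,u-28:u+28],None,fx=S,fy=S,interpolation=cv2.INTER_CUBIC);q=cv2.cvtColor(b,cv2.COLOR_BGR2HSV)
m=((q[...,1]<55)&(q[...,2]>165)).astype(np.uint8);m=cv2.morphologyEx(m,2,np.ones((15,15)));lab=cv2.connectedComponents(m)[1];m=(lab==lab[224,224]).astype(np.uint8)
c=max(cv2.findContours(m,0,1)[0],key=cv2.contourArea);a=cv2.approxPolyDP(c,9,True)[:,0]
P=cast(d,(a+.5)/S-.5+[u-28,v-28],.014)[:,:2]*1000
for i in range(len(P)):
    e=P[(i+1)%len(P)]-P[i]; print(np.round(P[i],1),'edge',round(float(np.hypot(*e)),1),round(float(np.degrees(np.arctan2(e[1],e[0]))),0))
big=cv2.resize(im[335:385,455:520],None,fx=8,fy=8,interpolation=cv2.INTER_CUBIC);cv2.imwrite('pics/b.png',big)
to(.510,-.4785,.10,29)
E
```

```text
[[404.4 265.8]
 [320.8 287.3]
 [487.4 356.3]
 [264.4 224.6]]
[200 208 215]
[  465   158   175   289 21173] [585.71331413 300.07637085]
[ 351  314   52   36 1182] [376.15143824 330.77918782]
[310 278  25  24 244] [321.84836066 289.18032787]
[ 525.3 -469.3] edge 17.6 157.0
[ 509.  -462.4] edge 18.3 -152.0
[ 492.8 -471. ] edge 22.3 -76.0
[ 498.3 -492.6] edge 11.8 -18.0
[ 509.6 -496.2] edge 9.7 54.0
[ 515.3 -488.3] edge 6.6 3.0
[ 521.8 -487.9] edge 19.0 80.0
now [ 0.2659 -0.5927  0.2217] 24.17 j7 -0.06 | shift before turn [ 0.2694 -0.004   0.1217] | turn -0.0844 | shift after turn [0.2688 0.0185 0.1217]
```

View pics/b.png

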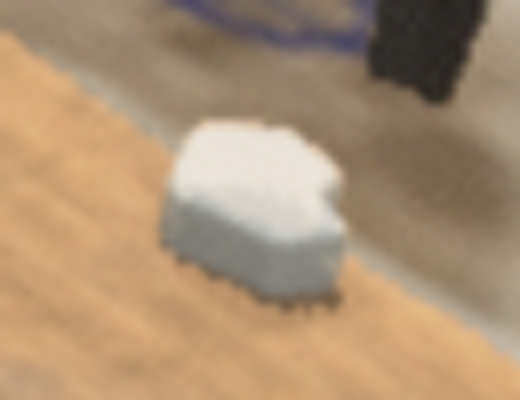

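The heart's notch is on its right in the side view. An 18 mm flat edge facing 118° is nearly parallel to the line across its lobes, so I'll grip it with heading 30° at (0.5085,-0.479).

The manual's scale: shifts go in shares of 62.5 mm and turns go in shares of 60 degrees. Converting my numbers, 0.0534 m is 0.8544, 0.0243 m is 0.3888, -0.1018 rad / 1.0472 = -0.0972.

Request:
drive_effector --motion '[0,0,0,-0.0972,0.08,0.8544,0.0736,0.3888,0,0.065,0.8544,0.0736,0.3888,0,0.06,0.8544,0.0736,0.3888,0,0.06,0.8544,0.0736,0.3888,0,0.06,0.8528,0.0704,0.3888,0,0.06,0,0,0,0,0.06,0,0,0,0,0.06]' --grip_force 15

```text
clock: 1.1
tcp_pos: [0.5081, -0.4795, 0.1005]
ee_rot: [[0.866, 0.5, -0.001], [0.5, -0.866, 0.0], [-0.001, -0.001, -1.0]]
ft_force: [-0.4, -0.5, 0.1]
opening: 0.0603
gripper_force: 0.0
```

```bash
python3 - <<'E'
from h import *
to(.5085,-.479,.0085,30)
E
```

```text
now [ 0.5081 -0.4795  0.1005] 30.01 j7 -0.38 | shift before turn [ 0.0007 -0.0001  0.092 ] | turn 0.0001 | shift after turn [ 0.0006 -0.0002  0.092 ]
```

To row units: 0.04 m is 0.64, 0.035 m is 0.56.

Request:
drive_effector --motion '[0,0,0.64,0,0.06,0,0,0.56,0,0.06,0,0,0.192,0,0.06,0,0,0.08,0,0.06,0,0,0,0,0.06,0,0,0,0,0.02,0,0,0,0,0.02,0,0,0,0,0.02,0,0,0,0,0.02,0,0,0,0,0.02,0,0,0,0,0.02,0,0,0,0,0.02]' --grip_force 15

```text
clock: 2.6
tcp_pos: [0.5087, -0.4793, 0.0092]
ee_rot: [[0.866, 0.5, 0.0], [0.5, -0.866, 0.0], [0.0, 0.0, -1.0]]
ft_force: [-1.3, 0.5, 3.7]
opening: 0.0311
gripper_force: 15.1
```

Gripped at 31 mm, as predicted. Lift, check, carry.

To row units: -0.04 m is -0.64, -0.03 m is -0.48.

Request:
drive_effector --motion '[0,0,-0.16,0,0.02,0,0,-0.48,0,0.02,0,0,-0.64,0,0.02,0,0,-0.64,0,0.02,0,0,-0.48,0,0.02,0,0,0,0,0.02]'

```text
clock: 3.35
tcp_pos: [0.5099, -0.4805, 0.1629]
ee_rot: [[0.866, 0.5, 0.004], [0.5, -0.866, -0.004], [0.002, 0.005, -1.0]]
ft_force: [0.4, 0.3, -0.8]
opening: 0.0307
gripper_force: 15.0
```

```bash
python3 - <<'E'
from h import *
d=snap('side','c0'); u,v=proj(d,[.509,-.479,.155])[0].astype(int); print(u,v)
cv2.imwrite('pics/c.png',cv2.resize(d['frame'][v-60:v+60,u-80:u+80],None,fx=4,fy=4,interpolation=2)); to(.4899,.2152,.16,177.9)
E
```

```text
501 272
now [ 0.5091 -0.4798  0.1606] 29.99 j7 -0.38 | shift before turn [ 3.308e-01 -6.116e-01 -6.000e-04] | turn -2.5815 | shift after turn [4.470e-02 6.938e-01 6.000e-04]
```

View pics/c.png

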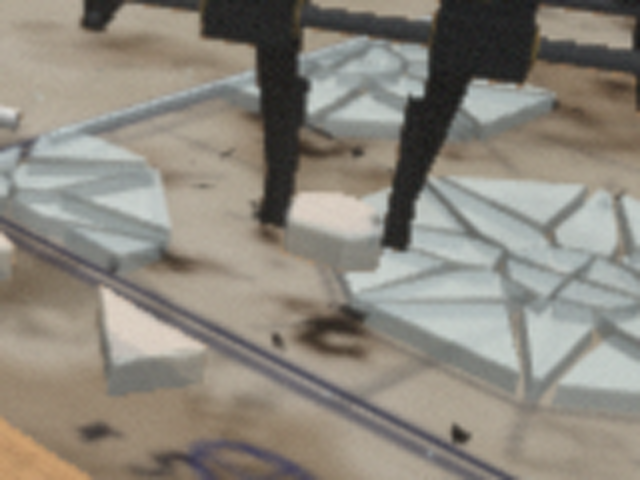

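The heart is held level at the fingertips (crop ~(335,230)). Carry it to above its cut-out.

To row units: -0.0437 m is -0.6992, 0.0236 m is 0.3776.

Request:
drive_effector --motion '[0.1888,-0.3488,0,0,0.02,0.3776,-0.6992,0,0,0.02,0.3776,-0.6992,0,0,0.02,0.3776,-0.6992,0,0,0.02,0.3776,-0.6992,0,0,0.02,0.3776,-0.6992,0,0,0.02,0.3776,-0.6992,0,0,0.02,0.3776,-0.6992,0,0,0.02,0.3776,-0.6992,0,0,0.02,0.3776,-0.6992,0,0,0.02,0.3776,-0.6992,0,0,0.02,0.3776,-0.6992,0,0,0.02,0.3776,-0.6992,0,0,0.02,0.3776,-0.6992,0,0,0.02,0.1888,-0.3488,0,0,0.02,0,0,0,0,0.02]'

```text
clock: 5.4
tcp_pos: [0.4877, 0.2176, 0.158]
ee_rot: [[0.864, 0.503, -0.002], [0.503, -0.864, 0.0], [-0.001, -0.001, -1.0]]
ft_force: [-0.4, -1.0, -1.1]
opening: 0.0305
gripper_force: 15.0
```

Request:
drive_effector --motion '[0,0,0,-0.1528,0.02,0,0,0,-0.1528,0.02,0,0,0,-0.1528,0.02,0,0,0,-0.1528,0.02,0,0,0,-0.1528,0.02,0,0,0,-0.1528,0.02,0,0,0,-0.1528,0.02,0,0,0,-0.1528,0.02,0,0,0,-0.1528,0.02,0,0,0,-0.1528,0.02,0,0,0,-0.1528,0.02,0,0,0,-0.1528,0.02,0,0,0,-0.1528,0.02,0,0,0,-0.1528,0.02,0,0,0,-0.1528,0.02,0,0,0,-0.1528,0.02,0,0,0,-0.0205,0.02,0,0,0,0,0.02,0,0,0,0,0.02]'

```text
clock: 7.78
tcp_pos: [0.4889, 0.2153, 0.159]
ee_rot: [[-0.999, 0.039, -0.0], [0.039, 0.999, -0.0], [0.0, -0.0, -1.0]]
ft_force: [0.6, -0.5, -1.2]
opening: 0.0308
gripper_force: 15.0
```

```bash
python3 - <<'E'
from h import *
to(.4899,.2152,.0205,177.9)
E
```

```text
now [0.4889 0.2153 0.159 ] 177.77 j7 0.88 | shift before turn [-0.001  -0.      0.1385] | turn -0.0023 | shift after turn [-1.000e-03 -1.000e-04  1.385e-01]
```

To row units: 0.035 m is 0.56, 0.025 m is 0.4.

Request:
drive_effector --motion '[-0.016,0,0.32,0,0.02,0,0,0.56,0,0.02,0,0,0.56,0,0.02,0,0,0.4,0,0.02,0,0,0.192,0,0.02,0,0,0.08,0,0.02,0,0,0.064,0,0.02,0,0,0,0,0.02,0,0,0,0,0.02]'

```text
clock: 8.9
tcp_pos: [0.4904, 0.2157, 0.0237]
ee_rot: [[-0.999, 0.037, 0.001], [0.037, 0.999, 0.0], [-0.001, 0.0, -1.0]]
ft_force: [-0.6, -1.2, -1.2]
opening: 0.0308
gripper_force: 15.0
```

To row units: 0.0015 m is 0.024, 0.001 m is 0.016.

Request:
drive_effector --motion '[0,0,0.024,0,0.02,0,0,0,0,0.02,0,0,0.016,0,0.02,0,0,0,0,0.02]'

```text
clock: 9.4
tcp_pos: [0.4899, 0.2156, 0.0205]
ee_rot: [[-0.999, 0.037, -0.0], [0.037, 0.999, 0.0], [0.0, 0.0, -1.0]]
ft_force: [0.4, 0.7, 0.2]
opening: 0.0306
gripper_force: 15.0
```

Request:
drive_effector --motion '[0,0,0.0128,0,0.02,0,0,0,0,0.02,0,0,0,0,0.02]'

```text
clock: 9.78
tcp_pos: [0.49, 0.2156, 0.0201]
ee_rot: [[-0.999, 0.037, 0.0], [0.037, 0.999, -0.0], [-0.0, -0.0, -1.0]]
ft_force: [-2.5, -0.8, 4.8]
opening: 0.0307
gripper_force: 15.1
```

It touches the floor (5 N), so release gently, rise and look.

To row units: -0.05 m is -0.8, -0.04 m is -0.64.

Request:
drive_effector --motion '[0,0,0,0,0.034,0,0,0,0,0.038,0,0,0,0,0.044,0,0,0,0,0.05,0,0,0,0,0.05,0,0,-0.16,0,0.05,0,0,-0.64,0,0.05,0,0,-0.8,0,0.05,0,0,-0.64,0,0.05,0,0,0,0,0.05]'

```text
clock: 11.02
tcp_pos: [0.4916, 0.2167, 0.1636]
ee_rot: [[-0.999, 0.036, 0.006], [0.036, 0.999, 0.001], [-0.006, 0.002, -1.0]]
ft_force: [0.5, -0.0, -0.3]
opening: 0.0503
gripper_force: 0.0
```

```bash
python3 - <<'E'
from h import *
d=snap('side','e0'); u,v=proj(d,[.49,.2152,.02])[0].astype(int); print(u,v)
cv2.imwrite('pics/e.png',cv2.resize(d['frame'][v-75:v+60,u-60:u+90],None,fx=4,fy=4,interpolation=2))
to(.4195,-.160,.16,80.2)
E
```

```text
264 221
now [0.4907 0.216  0.1615] 177.9 j7 0.88 | shift before turn [ 0.0574 -0.3783  0.0011] | turn 1.7052 | shift after turn [-0.3826 -0.0062  0.0015]
```

View pics/e.png

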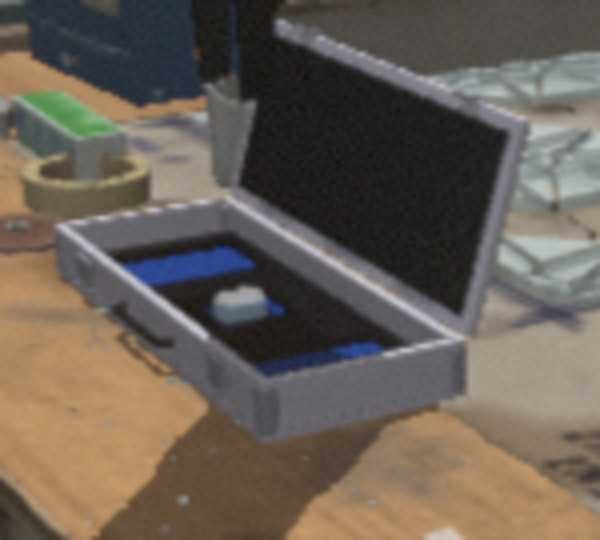

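The heart (crop ~(240,303)) sits in the small square. Next the strip.

To row units: -0.0473 m is -0.7568, -0.0472 m is -0.7552, 0.1752 rad / 1.0472 = 0.1673.

Request:
drive_effector --motion '[0.1152,-0.7568,0,0,0.05,0.1152,-0.7568,0,0,0.05,0.1152,-0.7568,0,0,0.05,0.1152,-0.7568,0,0,0.05,0.1152,-0.7568,0,0,0.05,0.1152,-0.7568,0,0,0.05,0.1152,-0.7568,0,0,0.05,0.112,-0.7552,0,0,0.05,0,0,0,0.1623,0.05,0,0,0,0.1623,0.05,0,0,0,0.1623,0.05,0,0,0,0.1623,0.05,0,0,0,0.1623,0.05,0,0,0,0.1623,0.05,0,0,0,0.1623,0.05,0,0,0,0.1623,0.05,0,0,0,0.1623,0.05,0,0,0,0.1673,0.05,0,0,0,0,0.05,0,0,0,0,0.05]' --grip_force 12

```text
clock: 13.58
tcp_pos: [0.4184, -0.1602, 0.1593]
ee_rot: [[0.166, 0.986, -0.001], [0.986, -0.166, 0.0], [0.0, -0.001, -1.0]]
ft_force: [0.3, -0.4, -0.0]
opening: 0.0501
gripper_force: 0.0
```

```bash
python3 - <<'E'
from h import *
to(.4195,-.160,.0085,80.2)
E
```

```text
now [ 0.4184 -0.1602  0.1593] 80.43 j7 0.11 | shift before turn [0.0004 0.0012 0.1508] | turn 0.0041 | shift after turn [0.0004 0.0011 0.1508]
```

To row units: 0.05 m is 0.8, 0.02 m is 0.32, 0.004 rad / 1.0472 = 0.0038.

Request:
drive_effector --motion '[0.0064,0.0192,0.32,0.0038,0.05,0,0,0.8,0,0.05,0,0,0.8,0,0.05,0,0,0.32,0,0.05,0,0,0.104,0,0.05,0,0,0.064,0,0.05,0,0,0,0,0.05,0,0,0,0,0.03,0,0,0,0,0.01,0,0,0,0,0.01,0,0,0,0,0.01,0,0,0,0,0.01,0,0,0,0,0.01,0,0,0,0,0.01]' --grip_force 15

```text
clock: 15.32
tcp_pos: [0.42, -0.1602, 0.0093]
ee_rot: [[0.174, 0.985, -0.0], [0.985, -0.174, -0.0], [-0.0, -0.0, -1.0]]
ft_force: [-1.3, 0.2, 3.1]
opening: 0.019
gripper_force: 15.0
```

To row units: -0.04 m is -0.64, -0.03 m is -0.48.

Request:
drive_effector --motion '[0,0,-0.16,0,0.01,0,0,-0.48,0,0.01,0,0,-0.64,0,0.01,0,0,-0.64,0,0.01,0,0,-0.48,0,0.01,0,0,0,0,0.01,0,0,0,0,0.01]'

```text
clock: 16.2
tcp_pos: [0.4196, -0.1601, 0.1589]
ee_rot: [[0.174, 0.985, -0.0], [0.985, -0.174, 0.0], [0.0, -0.0, -1.0]]
ft_force: [-0.0, 0.6, -1.5]
opening: 0.0192
gripper_force: 14.9
```

```bash
python3 - <<'E'
from h import *
to(.4862,.1139,.16,177.9)
E
```

```text
now [ 0.4196 -0.1601  0.1589] 79.98 j7 0.1 | shift before turn [ 0.2814  0.0179 -0.0011] | turn -1.7091 | shift after turn [-0.0565  0.2762 -0.0011]
```

To row units: 0.05 m is 0.8, 0.04 m is 0.64, -0.15 rad / 1.0472 = -0.1432.

Request:
drive_effector --motion '[0.3424,0.0224,0,0,0.01,0.64,0.04,0,0,0.01,0.8,0.0512,0,0,0.01,0.8,0.0512,0,0,0.01,0.8,0.0512,0,0,0.01,0.8,0.0512,0,0,0.01,0.32,0.0192,0,0,0.01,0,0,0,-0.1432,0.01,0,0,0,-0.1432,0.01,0,0,0,-0.1432,0.01,0,0,0,-0.1432,0.01,0,0,0,-0.1432,0.01,0,0,0,-0.1432,0.01,0,0,0,-0.1432,0.01,0,0,0,-0.1432,0.01,0,0,0,-0.1432,0.01,0,0,0,-0.1432,0.01,0,0,0,-0.1432,0.01,0,0,0,-0.0563,0.01,0,0,0,0,0.01]'

```text
clock: 18.7
tcp_pos: [0.4859, 0.1137, 0.1583]
ee_rot: [[-0.999, 0.037, -0.002], [0.037, 0.999, 0.0], [0.002, 0.0, -1.0]]
ft_force: [-0.4, -0.4, -1.0]
opening: 0.0191
gripper_force: 14.9
```

```bash
python3 - <<'E'
from h import *
to(.4862,.1139,.0233,177.9)
d=snap('side','f0'); u,v=proj(d,[.4862,.1139,.15])[0].astype(int); print(u,v)
cv2.imwrite('pics/f.png',cv2.resize(d['frame'][v-40:v+80,u-80:u+80],None,fx=4,fy=4,interpolation=2))
E
```

```text
now [0.4859 0.1137 0.1583] 177.88 j7 1.07 | shift before turn [-6.00e-04  1.00e-04  1.35e-01] | turn -0.0004 | shift after turn [-0.0003  0.0002  0.135 ]
280 182
```

View pics/f.png

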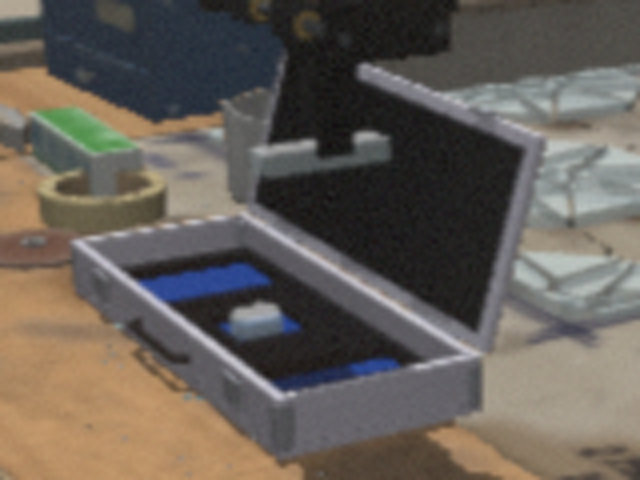

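The strip is held level, but the finger looks off-centre along it (finger ~338, strip 252–390 in the crop). I'll compare this with the expected projections.

```bash
python3 - <<'E'
from h import *
d=load('f0')
for x in(-.042,0,.042): print(x,proj(d,[[.4859+x,.1137-.01-.037*x,.155],[.4859+x,.1137-.01-.037*x,.162]])[:,0]*4-800)
print('finger x±.0095', proj(d,[[.4764,.097,.165],[.4954,.097,.165]])[:,0]*4-800)
s=load('side0');h=cv2.cvtColor(s['frame'],cv2.COLOR_BGR2HSV)
for x in(-.042,.042):
    t=np.radians(80.2); print(proj(s,[.4195+x*np.cos(t),-.16+x*np.sin(t),.014]))
E
```

```text
-0.042 [264.07307813 263.61851049]
0 [329.46148554 329.17467748]
0.042 [392.36935641 392.238041  ]
finger x±.0095 [320.33755873 348.9446679 ]
[[329.87977212 297.23930053]]
[[312.33865822 278.17448138]]
```

```bash
python3 - <<'E'
from h import *
d=load('f0'); g=cv2.cvtColor(d['frame'],cv2.COLOR_BGR2GRAY)
for r in range(174,188): print(r,g[r,258:304])
t=read_camera('top'); np.savez('pics/g0.npz',**{k:np.array(v) for k,v in t.items()})
u,v=proj(t,[.4859,.1137,.163])[0].astype(int); print(u,v)
im=t['frame']; h=cv2.cvtColor(im,cv2.COLOR_BGR2GRAY)
cv2.imwrite('pics/g.png',cv2.resize(im[v-40:v+40,u-50:u+50],None,fx=6,fy=6,interpolation=2))
E
```

```text
174 [ 99 100  93  93  91  94  93  96 101  80  39  29  24  34  33  20  28  31
  30  32  31  30  28  18  23  22  26  27  33  29  33  51  62  69  65  56
  42  33  29  25  26  31  23  34  24  32]
175 [ 97  98  96  92  93  88  91  98  97  58  36  29  31  29  30  26  32  28
  27  33  33  29  28  22  28  21  21  21  20  32  77 125 143 148 146 137
 105  62  49  39  27  32  30  26  31  27]
176 [ 99  99  99  93  92  94  92 102  96  52  25  30  34  29  37  37  39  54
  62  65  61  35  26  24  26  26  30  25  29  41  97 147 157 155 154 144
 132 116 104  63  32  28  30  27  22  28]
177 [101  99  99  94  91  92  98 104  90  52  51  58  66  78  89  91 102 126
 146 145 123  61  32  27  23  23  25  30  29  40  90 131 127 117 113 110
 102 101  88  53  33  32  31  23  28  33]
178 [ 98 100  97  92  97 107 123 135 130 108 127 142 146 146 151 148 146 152
 156 151 129  64  29  23  14  30  22  23  26  30  61  98  95  92  94  90
  91  88  83  59  34  29  27  25  33  26]
179 [ 98  99  97  99 116 145 165 168 158 150 151 155 154 152 146 144 137 131
 124 116  98  50  26  25  24  23  29  22  30  31  59  86  90  8
[... 848 characters left out ...]
 107  92  91  92  90  87  88  88  88  86  85  81
  83  81  66  67  59  60  53  46  47  38  37  33  34  26  30  36  32  26
  27  31  29  29  23  27  30  29  26  29]
185 [ 97  97  96  95 102 104 105  78  87  87  85  86  84  81  69  59  59  53
  51  51  36  36  38  39  33  24  32  25  25  32  30  21  33  32  27  31
  34  31  32  28  29  32  29  25  29  25]
186 [ 93  95  94  94 100  99  86  54  53  61  61  54  48  48  40  34  39  30
  33  29  26  28  29  30  29  28  27  26  30  25  29  27  30  24  26  30
  26  31  30  27  28  29  31  30  25  28]
187 [96 92 97 92 99 99 78 41 39 34 31 29 33 31 32 32 28 25 32 28 29 25 25 28
 34 27 29 24 26 26 30 28 29 27 23 30 27 31 30 30 27 30 28 28 29 31]
240 247
```

View pics/g.png

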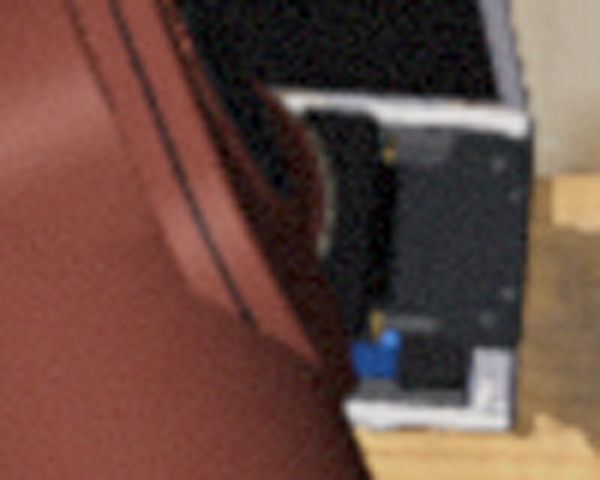

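The top camera's view is blocked by the arm. In the side data the strip's -y edge runs 265.3–297.5, against an expected 266–298, because the extra width on the left is its end face. So it's centred to about 1 mm. Lower it.

To row units: 0.035 m is 0.56, 0.001 m is 0.016.

Request:
drive_effector --motion '[-0.0208,0,0.32,0,0.01,0,0,0.56,0,0.01,0,0,0.56,0,0.01,0,0,0.4,0,0.01,0,0,0.192,0,0.01,0,0,0.096,0,0.01,0,0,0.032,0,0.01,0,0,0,0,0.01,0,0,0,0,0.01,0,0,0.024,0,0.01,0,0,0,0,0.01,0,0,0.016,0,0.01,0,0,0,0,0.01,0,0,0,0,0.01]'

```text
clock: 20.55
tcp_pos: [0.4879, 0.1138, 0.0218]
ee_rot: [[-0.999, 0.037, -0.0], [0.037, 0.999, 0.0], [0.0, 0.0, -1.0]]
ft_force: [-0.4, -0.2, -0.9]
opening: 0.019
gripper_force: 14.9
```

To row units: 0.001 m is 0.016, 0.0005 m is 0.008.

Request:
drive_effector --motion '[0.008,0,0.016,0,0.01,0,0,0,0,0.01,0,0,0,0,0.01]'

```text
clock: 20.92
tcp_pos: [0.4874, 0.1138, 0.0208]
ee_rot: [[-0.999, 0.037, -0.0], [0.037, 0.999, 0.0], [0.0, 0.0, -1.0]]
ft_force: [0.3, 0.2, -0.5]
opening: 0.0193
gripper_force: 14.9
```

Request:
drive_effector --motion '[0,0,0.0128,0,0.01,0,0,0,0,0.01,0,0,0,0,0.01]'

```text
clock: 21.3
tcp_pos: [0.4875, 0.1138, 0.0203]
ee_rot: [[-0.999, 0.037, 0.0], [0.037, 0.999, -0.0], [-0.0, -0.0, -1.0]]
ft_force: [-1.4, -1.3, 5.8]
opening: 0.0188
gripper_force: 15.1
```

Contact. Release, rise, then go to the slab.

To row units: -0.05 m is -0.8, -0.01 m is -0.16.

Request:
drive_effector --motion '[0,0,0,0,0.022,0,0,0,0,0.026,0,0,0,0,0.032,0,0,0,0,0.036,0,0,0,0,0.036,0,0,-0.16,0,0.036,0,0,-0.64,0,0.036,0,0,-0.8,0,0.036,0,0,-0.64,0,0.036,0,0,0,0,0.036,0,0,0,0,0.036]'

```text
clock: 22.68
tcp_pos: [0.4872, 0.1135, 0.1598]
ee_rot: [[-0.999, 0.037, -0.0], [0.037, 0.999, -0.001], [-0.0, -0.001, -1.0]]
ft_force: [-0.2, -0.5, -0.2]
opening: 0.0358
gripper_force: 0.0
```

```bash
python3 - <<'E'
from h import *
snap('side','i0')
to(.6144,-.1863,.16,72.2)
E
```

```text
now [0.4869 0.1135 0.1593] 177.9 j7 1.07 | shift before turn [-0.1385 -0.2949 -0.0007] | turn 1.8447 | shift after turn [-0.2465  0.2131 -0.0007]
```

To row units: -0.05 m is -0.8, -0.039 m is -0.624, 0.18 rad / 1.0472 = 0.1719.

Request:
drive_effector --motion '[0,-0.8,0,0,0.036,0,-0.8,0,0,0.036,-0.4432,-0.624,0,0,0.05,-0.4432,-0.624,0,0,0.075,-0.4432,-0.624,0,0,0.075,-0.4432,-0.624,0,0,0.075,-0.4432,-0.6224,0,0,0.075,0,0,0,0.1719,0.075,0,0,0,0.1719,0.075,0,0,0,0.1719,0.075,0,0,0,0.1719,0.075,0,0,0,0.1719,0.075,0,0,0,0.1719,0.075,0,0,0,0.1719,0.075,0,0,0,0.1719,0.075,0,0,0,0.1719,0.075,0,0,0,0.1719,0.075,0,0,0,0.0427,0.075,0,0,0,0,0.075,0,0,0,0,0.075]' --grip_force 25

```text
clock: 25.22
tcp_pos: [0.6146, -0.1858, 0.159]
ee_rot: [[0.304, 0.953, -0.001], [0.953, -0.304, 0.001], [0.0, -0.001, -1.0]]
ft_force: [-0.1, 0.5, -0.1]
opening: 0.075
gripper_force: 0.0
```

```bash
python3 - <<'E'
from h import *
to(.6144,-.1863,.01,72.2)
E
```

```text
now [ 0.6146 -0.1858  0.159 ] 72.28 j7 -0.23 | shift before turn [-6.00e-04  1.00e-04  1.49e-01] | turn 0.0015 | shift after turn [-6.00e-04 -1.00e-04  1.49e-01]
```

```bash
python3 - <<'E'
from h import *
d=load('i0'); u,v=proj(d,[.49,.16,.02])[0].astype(int)
cv2.imwrite('pics/i.png',cv2.resize(d['frame'][v-75:v+60,u-80:u+80],None,fx=4,fy=4,interpolation=2))
E
```

```text
(no output)
```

View pics/i.png

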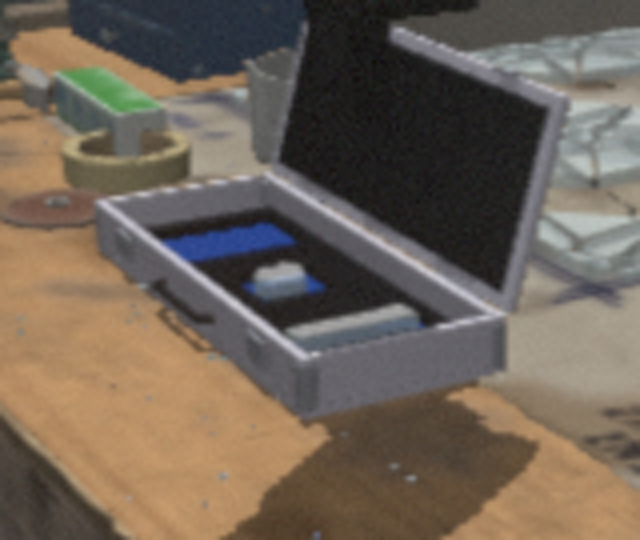

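The strip (~(355,328)) and the heart (~(280,280)) both sit in their cut-outs. Grasp the slab.

To row units: 0.05 m is 0.8, 0.045 m is 0.72, 0.0015 rad / 1.0472 = 0.0014.

Request:
drive_effector --motion '[-0.0096,0,0.32,0.0014,0.075,0,0,0.8,0,0.075,0,0,0.72,0,0.075,0,0,0.32,0,0.075,0,0,0.128,0,0.075,0,0,0.08,0,0.075,0,0,0,0,0.075,0,0,0,0,0.045,0,0,0,0,0.045,0,0,0,0,0.045,0,0,0,0,0.045,0,0,0,0,0.045,0,0,0,0,0.045,0,0,0,0,0.045]' --grip_force 25

```text
clock: 26.98
tcp_pos: [0.6149, -0.1866, 0.0122]
ee_rot: [[0.307, 0.952, 0.0], [0.952, -0.307, -0.0], [-0.0, 0.0, -1.0]]
ft_force: [-0.7, -0.5, 5.0]
opening: 0.0509
gripper_force: 25.0
```

Request:
drive_effector --motion '[0,0,-0.16,0,0.045,0,0,-0.48,0,0.045,0,0,-0.64,0,0.045,0,0,-0.64,0,0.045,0,0,-0.48,0,0.045,0,0,0,0,0.045,0,0,0,0,0.045]'

```text
clock: 27.85
tcp_pos: [0.6141, -0.1865, 0.1608]
ee_rot: [[0.307, 0.952, -0.002], [0.952, -0.307, 0.0], [-0.0, -0.002, -1.0]]
ft_force: [0.1, -0.5, -3.4]
opening: 0.0509
gripper_force: 25.0
```

```bash
python3 - <<'E'
from h import *
to(.4936,.3160,.16,177.9)
d=snap('side','j0'); u,v=proj(d,[.614,-.186,.155])[0].astype(int); print(u,v)
cv2.imwrite('pics/j.png',cv2.resize(d['frame'][v-60:v+60,u-80:u+80],None,fx=4,fy=4,interpolation=2))
E
```

```text
now [ 0.6141 -0.1865  0.1608] 72.12 j7 -0.24 | shift before turn [ 0.4412 -0.269   0.0012] | turn -1.8462 | shift after turn [0.1388 0.4977 0.0008]
409 204
```

View pics/j.png

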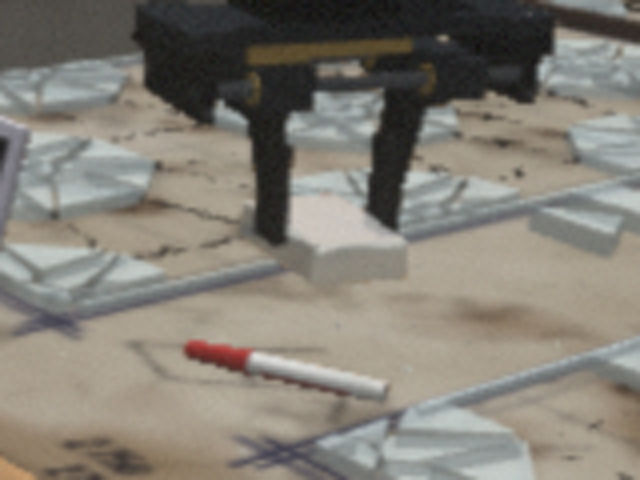

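The slab is held flat between the tips, about midway along. I'll take it toward the robot first to keep clear of the lid.

The manual's scale: shifts go in shares of 62.5 mm and turns go in shares of 60 degrees. Converting my numbers, -0.0324 m is -0.5184, 0.0222 m is 0.3552, -0.15 rad / 1.0472 = -0.1432.

Request:
drive_effector --motion '[0.1776,-0.2592,0,0,0.045,0.3552,-0.5184,0,0,0.045,0.3552,-0.5184,0,0,0.045,0.3552,-0.5184,0,0,0.045,0.3552,-0.5184,0,0,0.045,0.3552,-0.5184,0,0,0.045,0.1776,-0.2592,0,0,0.045,0,0,0,-0.1432,0.045,0,0,0,-0.1432,0.045,0,0,0,-0.1432,0.045,0,0,0,-0.1432,0.045,0,0,0,-0.1432,0.045,0,0,0,-0.1432,0.045,0,0,0,-0.1432,0.045,0,0,0,-0.1432,0.045,0,0,0,-0.1432,0.045,0,0,0,-0.1432,0.045,0,0,0,-0.1432,0.045,0,0,0,-0.1432,0.045,0,0,0,-0.0441,0.045]'

```text
clock: 30.4
tcp_pos: [0.4706, -0.0007, 0.1613]
ee_rot: [[-0.999, 0.034, -0.001], [0.034, 0.999, 0.0], [0.001, 0.0, -1.0]]
ft_force: [-0.1, 0.1, -2.6]
opening: 0.051
gripper_force: 25.0
```

```bash
python3 - <<'E'
from h import *
to(.4936,.3160,.16,177.9)
E
```

```text
now [ 0.4706 -0.0007  0.1613] 178.03 j7 1.42 | shift before turn [-0.0121  0.3173  0.0014] | turn 0.0022 | shift after turn [-0.0114  0.3173  0.0013]
```

To row units: 0.04 m is 0.64, 0.03 m is 0.48, 0.002 rad / 1.0472 = 0.0019.

Request:
drive_effector --motion '[-0.0224,0.2768,0,0.0019,0.045,-0.0224,0.64,0,0,0.045,-0.0224,0.64,0,0,0.045,-0.0224,0.64,0,0,0.045,-0.0224,0.64,0,0,0.045,-0.0224,0.64,0,0,0.045,-0.0224,0.64,0,0,0.045,-0.0224,0.64,0,0,0.045,-0.0064,0.32,0,0,0.045,0,0,0,0,0.045,0,0,0.48,0,0.045,0,0,0.48,0,0.045,0,0,0.32,0,0.045,0,0,0,0,0.045,0,0,0,0,0.045]'

```text
clock: 32.28
tcp_pos: [0.4952, 0.3167, 0.0829]
ee_rot: [[-0.999, 0.039, 0.001], [0.039, 0.999, 0.001], [-0.001, 0.001, -1.0]]
ft_force: [-0.6, -0.2, -2.0]
opening: 0.0514
gripper_force: 25.0
```

```bash
python3 - <<'E'
from h import *
to(.4936,.3160,.0262,177.9)
d=snap('side','k0'); u,v=proj(d,[.49,.316,.05])[0].astype(int); print(u,v)
cv2.imwrite('pics/k.png',cv2.resize(d['frame'][v-60:v+60,u-80:u+80],None,fx=4,fy=4,interpolation=2))
E
```

```text
now [0.4952 0.3167 0.0829] 177.76 j7 0.6 | shift before turn [ 0.0016 -0.0008  0.0567] | turn -0.0025 | shift after turn [ 0.0015 -0.0008  0.0567]
247 200
```

View pics/k.png

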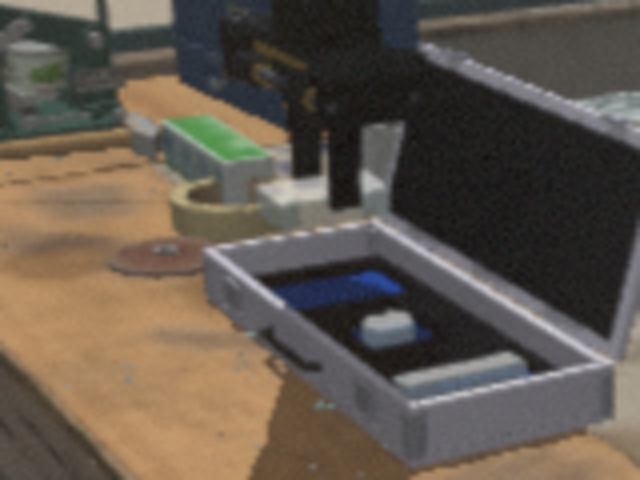

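The slab hangs level above its cut-out (crop 260–388). I'll check its lengthwise centring numerically.

```bash
python3 - <<'E'
from h import *
d=load('k0'); g=cv2.cvtColor(d['frame'],cv2.COLOR_BGR2GRAY); o=247-80
z=.0829-.0115
for x in(-.043,0,.043):
    q=proj(d,[[.4952+x,.3167-.0255-.037*x,z],[.4952+x,.3167-.0255-.037*x,z+.02],[.4952+x,.3167+.0255-.037*x,z+.02]]); print(x,np.round(q,1).tolist())
print('finger',proj(d,[[.4857,.285,z+.025],[.5047,.285,z+.025]])[:,0])
for r in range(182,200,1): print(r,g[r,227:270])
E
```

```text
-0.043 [[237.6, 197.6], [237.2, 190.4], [229.5, 186.0]]
0 [[252.4, 195.3], [252.1, 188.2], [244.1, 183.9]]
0.043 [[266.8, 193.0], [266.5, 186.0], [258.2, 181.9]]
finger [249.78429608 256.17808484]
182 [102 106 104 103 104 105 104 102 114 128 124 112  96  52  30  35  29  27
  29  42  91 113  50  26  31  25  32  29  30  54  99 130 114 100  91  96
  98 102  86  40  32  30  27]
183 [102 103 103 100 102 101 103 105 112 133 142 132 108  57  37  36  43  47
  52  64 102 123  52  25  30  33  25  26  31  67 127 166 151 115  98  97
 101 101  65  33  30  31  29]
184 [106 102 100  87  94  97  97 103 117 138 154 152 134  93  75  83  93 104
 120 131 154 143  60  28  27  26  24  27  29  70 133 177 180 160 131 104
 106  99  53  33  25  28  29]
185 [103  98  93  88  94 111 113 128 157 175 181 187 184 163 150 148 150 154
 157 161 167 149  70  30  21  25  18  23  37  70 134 180 180 177 168 144
 109 100  45  32  28  26  27]
186 [100 100  90 100 126 155 166 171 177 187 193 201 195 179 167 164 163 166
 166 170 174 150  72  35  26  19  28  26  32  57 125 174 180 182 178 161
 123  89  36  27  17  29  27]
187
[... 1636 characters left out ...]
9  86  84  83  85  87  91  95 101 101 102 107 115 121 123
 123 135 137 133 133 132 145 166 183 188 184 158 132 120 108 133 167 180
 162 149 127 127 121 110  86]
197 [ 94  92  87  86  87  87  84  84  86  91  96 105 107 121 129 131 126 119
 130 166 179 184 175 149 128 128 125 130 127 117 107 105 111 123 120 146
 185 186 170 148 127 116 100]
198 [ 91  91  92  91  92  92 106 117 118 125 122 120 129 154 179 186 169 140
 121 122 127 129 126 116 106 105 100 103 101 101  98  91  88  95  93 106
 131 165 182 170 151 128 113]
199 [100 104 110 113 127 135 136 147 172 184 162 135 117 121 127 130 125 112
 106 103 106 103 106 102  99 103  99 102 101  98  98  93  85  83  89  91
  98 116 139 169 184 168 140]
```

The visible face runs 241–264 px with its middle at 252.6, against an expected 252.2, so it's centred. Lower it.

To row units: 0.02 m is 0.32, 0.0016 m is 0.0256, -0.002 rad / 1.0472 = -0.0019.

Request:
drive_effector --motion '[0.0256,-0.0128,0.24,-0.0019,0.045,0,0,0.32,0,0.045,0,0,0.224,0,0.045,0,0,0.096,0,0.045,0,0,0.016,0,0.045,0,0,0,0,0.045,0,0,0,0,0.045,0,0,0.016,0,0.045,0,0,0,0,0.045,0,0,0,0,0.045]'

```text
clock: 33.58
tcp_pos: [0.4929, 0.3158, 0.025]
ee_rot: [[-0.999, 0.037, 0.0], [0.037, 0.999, 0.0], [-0.0, 0.0, -1.0]]
ft_force: [0.2, 0.2, -2.6]
opening: 0.0507
gripper_force: 25.0
```

To row units: 0.001 m is 0.016.

Request:
drive_effector --motion '[0,0,0.016,0,0.045,0,0,0,0,0.045,0,0,0,0,0.045]'

```text
clock: 33.95
tcp_pos: [0.4929, 0.3158, 0.024]
ee_rot: [[-0.999, 0.037, -0.0], [0.037, 0.999, 0.0], [0.0, 0.0, -1.0]]
ft_force: [-0.0, -0.2, -1.9]
opening: 0.051
gripper_force: 25.0
```

Request:
drive_effector --motion '[0,0,0.016,0,0.045,0,0,0,0,0.045,0,0,0,0,0.045]'

```text
clock: 34.33
tcp_pos: [0.493, 0.3159, 0.0233]
ee_rot: [[-0.999, 0.037, 0.0], [0.037, 0.999, 0.0], [-0.0, 0.0, -1.0]]
ft_force: [-1.0, -1.2, 3.4]
opening: 0.0512
gripper_force: 25.0
```

To row units: -0.05 m is -0.8, -0.04 m is -0.64.

Request:
drive_effector --motion '[0,0,0,0,0.053,0,0,0,0,0.056,0,0,0,0,0.06,0,0,0,0,0.064,0,0,0,0,0.064,0,0,-0.16,0,0.064,0,0,-0.64,0,0.064,0,0,-0.8,0,0.05,0,0,-0.8,0,0.02,0,0,-0.8,0,0.0,0,0,-0.8,0,0.0,0,0,0,0,0,0,0,0,0,0]' --grip_force 10

```text
clock: 35.95
tcp_pos: [0.4927, 0.3157, 0.2728]
ee_rot: [[-0.999, 0.037, 0.0], [0.037, 0.999, -0.0], [-0.0, -0.0, -1.0]]
ft_force: [0.2, -0.4, -0.4]
opening: 0.0119
gripper_force: 0.0
```

```bash
python3 - <<'E'
from h import *
d=snap('side','l0');snap('top','l1'); u,v=proj(d,[.5,.22,.07])[0].astype(int); print(u,v,env.state()['tcp_pos'])
cv2.imwrite('pics/l.png',cv2.resize(d['frame'][v-70:v+70,u-100:u+100],None,fx=4,fy=4,interpolation=2))
E
```

```text
266 202 [0.49246517 0.31528196 0.27180325]
```

View pics/l.png

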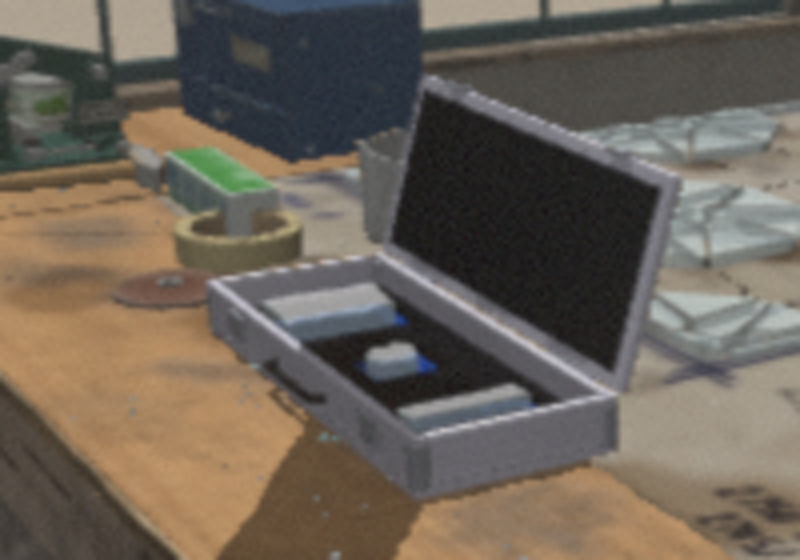

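All three pieces lie in their cut-outs: slab ~(330,308), heart ~(390,360), strip ~(465,405). Before closing I'll check that each sits centred and level, using the measured cut-outs, and work out the lid angle.

```bash
python3 - <<'E'
from h import *
d=load('l0')
V=d['view'];c=-V[:3,:3].T@V[:3,3]
for uv in((331.5,178.3),(336,177)):
    p=cast(d,[uv],0.)[0]; r=p-c; n=np.array([-.037*-1,1,0]); # plane case y=-.17
    n=np.array([np.sin(.037),np.cos(.037),0]); t=(n@np.array([.49,.2152,0])-.17-n@c)/(n@r); q=c+t*r; print(q)
h=cv2.cvtColor(d['frame'],cv2.COLOR_BGR2HSV)
m=((h[...,1]<70)&(h[...,2]>85)).astype(np.uint8)
for nme,x,y,z,a,b in(('slab',.4936,.316,.031,.043,.0265),('strip',.4862,.1139,.025,.042,.010)):
    e=np.array([np.cos(-.037),np.sin(-.037)]);f=np.array([-e[1],e[0]])
    P=[[*(np.array([x,y])+s*e*a+w*f*b),z] for s,w in((-1,-1),(1,-1),(1,1),(-1,1))]; print(nme,np.round((proj(d,P)-[166,132])*4,0).tolist())
E
```

```text
[0.58279379 0.04164863 0.16299144]
[0.59536482 0.04118329 0.16447557]
slab [[288.0, 321.0], [403.0, 301.0], [371.0, 281.0], [259.0, 299.0]]
strip [[408.0, 417.0], [530.0, 391.0], [515.0, 382.0], [394.0, 407.0]]
```

To row units: -0.0363 m is -0.5808, -0.0362 m is -0.5792.

Request:
drive_effector --motion '[-0.5792,-0.2992,0,0,0,-0.5792,-0.2992,0,0,0,-0.5792,-0.2992,0,0,0,-0.5792,-0.2992,0,0,0,-0.5808,-0.3024,0,0,0,0,0,0,0,0,0,0,0,0,0]'

```text
clock: 36.92
tcp_pos: [0.6696, 0.216, 0.2717]
ee_rot: [[-0.999, 0.036, -0.002], [0.036, 0.999, 0.0], [0.002, 0.0, -1.0]]
ft_force: [-0.6, 0.6, 0.7]
opening: 0.0007
gripper_force: 0.0
```

The piece corners project onto the picture as expected, and the lid's free edge is at x≈0.59, z≈0.165 (about 1.8 rad). Go down behind the lid and push.

To row units: 0.05 m is 0.8, 0.045 m is 0.72.

Request:
drive_effector --motion '[0,0,0.72,0,0,0,0,0.8,0,0,0,0,0.72,0,0,0,0,0,0,0,0.4,0,0,0,0,0.32,0,0,0,0,0.24,0,0,0,0,0.24,0,0,0,0]'

```text
clock: 37.92
tcp_pos: [0.5958, 0.2189, 0.1349]
ee_rot: [[-0.999, 0.037, 0.003], [0.037, 0.999, 0.001], [-0.003, 0.001, -1.0]]
ft_force: [1.8, -0.0, 1.0]
opening: 0.0005
gripper_force: 0.9
```

Request:
drive_effector --motion '[0.24,0,0,0,0,0.24,0,0,0,0,0.24,0,0,0,0,0,0,0,0,0]'

```text
clock: 38.42
tcp_pos: [0.5491, 0.2199, 0.1329]
ee_rot: [[-0.999, 0.036, -0.001], [0.036, 0.999, -0.001], [0.001, -0.001, -1.0]]
ft_force: [0.2, 0.1, 0.1]
opening: 0.0004
gripper_force: 0.0
```

To row units: 0.017 m is 0.272, 0.012 m is 0.192.

Request:
drive_effector --motion '[0.272,0,0,0,0,0.272,0,0,0,0,0.192,0,0.08,0,0,0.192,0,0.096,0,0,0.16,0,0.176,0,0,0.16,0,0.176,0,0,0,0,0,0,0]'

```text
clock: 39.3
tcp_pos: [0.4711, 0.2225, 0.0987]
ee_rot: [[-0.999, 0.036, -0.002], [0.036, 0.999, -0.001], [0.002, -0.001, -1.0]]
ft_force: [-0.6, -0.4, 0.2]
opening: 0.0006
gripper_force: 0.0
```

```bash
python3 - <<'E'
from h import *
d=snap('side','m0'); cv2.imwrite('pics/m.png',cv2.resize(d['frame'][132:272,166:366],None,fx=4,fy=4,interpolation=2))
E
```

```text
(no output)
```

View pics/m.png

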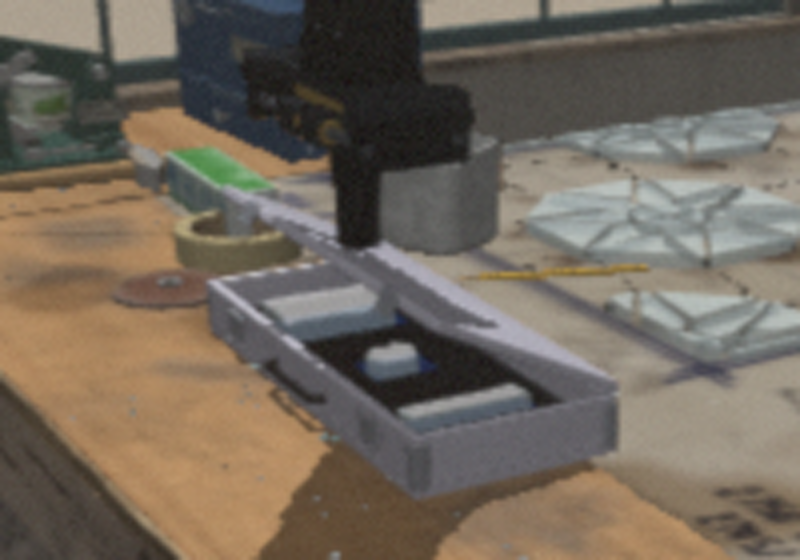

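The lid is about 30° from closed, the finger is on its outer face and the pieces are undisturbed. Continue down.

Request:
drive_effector --motion '[0.112,0,0.192,0,0,0.112,0,0.192,0,0,0.064,0,0.16,0,0,0.048,0,0.16,0,0,0,0,0.096,0,0,0,0,0.032,0,0,0,0,0,0,0,0,0,0,0,0]'

```text
clock: 40.35
tcp_pos: [0.4519, 0.2236, 0.0482]
ee_rot: [[-0.999, 0.037, 0.0], [0.037, 0.999, 0.0], [-0.0, 0.0, -1.0]]
ft_force: [0.2, -0.3, -0.4]
opening: 0.0007
gripper_force: 0.0
```

To row units: 0.006 m is 0.096, 0.0015 m is 0.024.

Request:
drive_effector --motion '[0.096,0,0.024,0,0,0,0,0.024,0,0,0,0,0,0,0,0,0,0,0,0]'

```text
clock: 40.85
tcp_pos: [0.4453, 0.2239, 0.0462]
ee_rot: [[-0.999, 0.036, 0.0], [0.036, 0.999, -0.001], [-0.0, -0.001, -1.0]]
ft_force: [-5.6, -3.8, 20.9]
opening: 0.0003
gripper_force: 9.9
```

Request:
drive_effector --motion '[0,0,0.016,0,0,0,0,0.008,0,0,0,0,0,0,0,0,0,0,0,0]'

```text
clock: 41.35
tcp_pos: [0.4454, 0.224, 0.046]
ee_rot: [[-0.999, 0.037, 0.001], [0.037, 0.999, -0.002], [-0.001, -0.002, -1.0]]
ft_force: [-14.2, -8.5, 39.1]
opening: 0.0002
gripper_force: 19.6
```

There is firm contact at z = 0.046, exactly rim plus lid thickness. Retreat and look.

To row units: -0.05 m is -0.8, -0.03 m is -0.48.

Request:
drive_effector --motion '[0,0,-0.08,0,0,0,0,-0.48,0,0,0,0,-0.8,0,0,0,0,-0.8,0,0,0,-0.8,-0.48,0,0,0,-0.8,0,0,0,0,-0.8,0,0,0,0,-0.8,0,0,0,0,-0.8,0,0,0,0,-0.8,0,0,0,0,0,0,0,0,0,0,0,0,0]'

```text
clock: 42.85
tcp_pos: [0.4345, -0.0753, 0.2084]
ee_rot: [[-0.999, 0.036, -0.0], [0.036, 0.999, 0.0], [0.0, 0.0, -1.0]]
ft_force: [0.3, 1.1, -1.0]
opening: 0.0003
gripper_force: 0.0
```

```bash
python3 - <<'E'
from h import *
d=snap('side','n0'); a=cv2.resize(d['frame'][132:272,166:366],None,fx=4,fy=4,interpolation=2)
t=snap('top','n1'); b=t['frame'][170:310,120:520]
cv2.imwrite('pics/n.png',np.vstack([cv2.resize(a,(429,300)),cv2.resize(b,(429,150))])); cv2.imwrite('pics/n.png',np.vstack([cv2.resize(a,(457,320)),cv2.resize(b,(800,280))[:, :457]])) if 0 else cv2.imwrite('pics/n.png',np.vstack([cv2.copyMakeBorder(cv2.resize(a,(457,320)),0,0,0,343,0),cv2.resize(b,(800,280))]))
E
```

```text
(no output)
```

View pics/n.png

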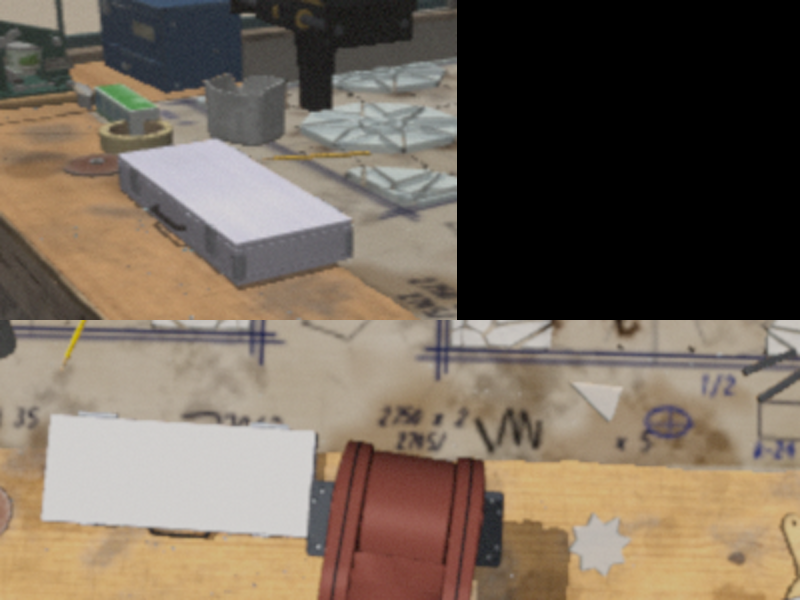

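The lid lies flat on the rim (top view (180,475)), the star (600,543) and triangle (603,398) are where they were, and the arm is clear. Hand in.

```bash
python3 -c "
from bench import env
print(env.hand_in())"
```

```text
the job is handed in; nothing more can be done
None
```

The slab, strip and heart are in their cut-outs, the lid is fully closed, the star and triangle were not moved, and the job was handed in at about 43 s; no verdict was returned.

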